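# Level the tape unwinder

### The job

Level the tape unwinder: slide the orange roll up off its hub and lay it flat in the steel tray, then set the spirit level gently on the bare deck beside the hub, along the deck, and let go of it. Turn the black levelling-foot knob until the bubble sits centred between the lines, then let go of the knob and press down on top of the level with a light, steady push of about 10 N to prove that the deck does not give; finish while still pressing, the bubble still centred. Leave the other things on the bench as they are.

Things in the scene. Friction and masses are not known exactly. Their poses are not given: they have to be found in the camera images.
- stand: tape unwinder, fixed to the bench: green steel deck 250 x 110 mm along the stand's x. Origin on the bench under the deck's middle, z up. Deck top 28 mm above the bench when level. It pivots on two feet at x = -105 mm; its other end rests on a screw foot at x = +95 mm and starts 1.5 to 4 mm low. The roll's hub stands at x = -45 mm, y = 0; bare deck 43 mm wide on either side of it.
- hub (a point): point on the deck's top at the foot of the hub, on its axis; z = the deck's normal, x as the stand's x. The hub is an upright black spindle 24 mm in diameter, 16 mm tall.
- place (a point): a good place for the middle of the level's underside: on the deck's top (at 28 mm above the bench, up to 2 mm lower at the start), beside the hub, 33 mm from its axis; x as the stand's x, along which the level lies. The same spot on the hub's other side (stand y = -33 mm) is as good.
- knob (a point): centre of the round black knob on the levelling screw: 41 mm in diameter, 50 to 72 mm above the bench, this point at 61 mm on its upright axis; grip it at any angle. Under it a boss up to 36 mm. Stiff (0.12 N m), stays put, keeps its height. Clockwise from above raises the deck's screw end, 6.4 mrad per rad; it needs 1.2 to 3.0 rad clockwise: take a fresh grip on the way.
- roll: orange tape roll lying flat on the hub, 66 mm in diameter, 25 mm tall, bore 27 mm; origin at the centre of its underside, z up along its axis. About 85 g. Slide it straight up off the hub.
- tray: shallow square steel tray, fixed to the bench, empty, 130 x 130 mm, rim 22 mm high, walls and floor 4 mm; origin under its centre. It is on the unwinder's right or left.
- level: blue spirit level standing on its sole: 130 mm long (its x), 45 mm tall, body 18 mm wide (y) over a sole 28 mm wide and 5 mm thick; origin at the centre of its underside. About 200 g. Green vial along x in the middle of its flat top; its pale bubble is centred between two black lines. Press on the top near the middle. Beside the hub keep fingertips over 16 mm above its underside.
- bubble (a joint): place of the bubble along its slightly curved path in the vial, 0.01 = 1 mm; 0 = centred, positive towards the level's +x end, range -0.155 to 0.155; it touches a line at 0.02. It moves 0.07 (7 mm) per 10 mrad of tilt towards the higher end, so on the deck about 0.045 (4.5 mm) towards the screw end for each rad of clockwise turn. Settles in 1 s.
- tape_gun: blue tape gun lying on its side, about 150 x 200 x 65 mm; leave alone. Origin under its roll.
- punch: chrome hole punch, about 120 x 110 x 65 mm; leave alone. Origin under its centre.
- tumbler: frosted glass tumbler, 78 mm wide and 100 mm tall, with markers up to 140 mm; leave alone. Origin under its centre.
- guard: yellow hard plastic corner guard, three 60 mm faces; leave alone. Origin under its centre.
- spare_roll: white spare tape roll lying on the bench, 66 mm in diameter, 25 mm tall; leave alone. Origin under its centre.
Not all that is in view belongs to the job. There is more than one size of the level; the job needs the smaller.

How it is judged (in metres and radians):
On the way, in this order (a step that is already met when the one before it is completed fails the run):
1. the roll lies flat in the tray, let go (horizontal distance between roll and tray below 0.052 m and z of roll in the frame of tray between -0.002 and 0.01 m and angle between roll's own z axis and vertical below 0.1 rad and contact force between roll and the fingers below 0.1 N), for 0.2 s.
2. the level stands on the bare deck along it, let go (horizontal distance between roll and tray below 0.052 m and z of roll in the frame of tray between -0.002 and 0.01 m and angle between roll's own z axis and vertical below 0.1 rad and z of level in the frame of stand between 0.022 and 0.032 m and angle between level's own z axis and vertical below 0.08 rad and angle between the x axis of level and the x axis of stand, either way round below 0.15 rad and contact force between level and stand above 0.3 N and contact force between level and the fingers below 0.1 N), for 0.8 s.
3. the foot is turned until the bubble is centred, the level untouched on the deck (all of step 2 and value of joint bubble between -0.02 and 0.02 rad), for 0.5 s.
At the end, for the whole second after the job is handed in: Roll flat in the tray (centres within 52 mm). Level upright on the deck, along it within 0.15 rad, bubble within 2 mm of centre, deck level within 6 mrad. The fingers, touching nothing else of the unwinder, push the level with over 2.5 N; it bears on the deck with 4 to 30 N for the last second (horizontal distance between roll and tray below 0.052 m and z of roll in the frame of tray between -0.002 and 0.01 m and angle between roll's own z axis and vertical below 0.1 rad and z of level in the frame of stand between 0.022 and 0.032 m and angle between level's own z axis and vertical below 0.08 rad and angle between the x axis of level and the x axis of stand, either way round below 0.15 rad and contact force between level and stand between 0.3 and 30 N and value of joint bubble between -0.02 and 0.02 rad and contact force between level and stand above 4 N and contact force between level and the fingers above 2.5 N and angle between hub's own z axis and vertical below 0.006 rad and contact force between stand and the fingers below 0.5 N); the arm keeps its last pose, push and grip.
It fails at once if one of the tape gun, hole punch, tumbler, corner guard or white spare roll is shifted by more than 25 mm (distance of any of tape_gun, punch, tumbler, guard, spare_roll from where it was at the start of the episode above 0.025 m).
It fails at once if the spirit level is slammed or crushed onto the deck (more than 60 N) (contact force between level and stand above 60 N).
It also fails if it takes over 72 s, if anything falls off the work surface, if the arm or the gripper's body presses on something with over 40 N, if the wrist force passes 120 N, or if a joint passes its speed limit or range.

### The arm

A 6-joint arm with a two-finger parallel gripper is mounted at the origin on the work surface. World frame = base frame: x ahead of the robot, y to its left, z up, the work surface at z = 0. Lengths are in m, angles in degrees, forces in N, time in s.
With the tool pointing down it reaches from about 0.3 to 0.75 m from the base axis. Payload 8.5 kg.
Tool frame: the origin (TCP) lies midway between the tips of the shut fingers; the grasp point (between the pads) lies 19 mm behind it; z points along the fingers, y is the line along which they close (so a half turn about z gives the same grasp; the last joint's range is limited). The gripper opens to 85 mm and grips with 20 to 120 N. Pads are 22 mm wide; open, the fingers measure 114 mm over their backs; the gripper's body (76 mm by 85 mm) begins 54 mm behind the grasp point. The pads swing forward as they close: fully open they stand 13 mm farther back than shut.
Start: joints at [-77.08, 21.807, 74.336, -0, 83.858, -12.336], TCP at [0.235, -0.497, 0.231] pointing down, gripper open.
Joint ranges: [-178.18, 178.18], [-50.72, 133.34], [12.68, 142.11], [-81.47, 261.47], [9.98, 163.14], [-165.26, 165.26]. Speed limits (degrees/s): [136.94, 136.94, 180, 180, 180, 180].

### API

Orientations are given as a 3x3 rotation matrix whose columns are the frame's x, y, z axes.
In Python, from rig import env, viewer, recognise, pinpoint gives the robot as it stands.
- The arm moves only by the tool move_arm, never from a script. Its argument "plan" is text: rows parted by semicolons, each of 7 numbers parted by spaces: the shift along the tool's x, y, z in m, then the turn, a rotation vector about the tool's x, y, z in rad, then the finger opening in m, from 0 to 0.0854. A call has 1 to 12 rows; each row shifts and turns the commanded pose from where the row before left it, along the tool's axes as they then stand; what a row does not reach is not made up. A row lasts 1/8 s, in which the tool goes at most 62.5 mm and 10.7 degrees, less where a joint would pass 70% of its speed; a pose out of reach is approached as far as the arm can. A call is refused whole if a number of a shift passes 0.0625 or a number of a turn 0.188, either way. A call with a gripper value outside its range is refused whole. The fingers move at their own pace and stop on an object; "grip_force" is the grip in N (left out, the last holds). Time passes only in rows, so rows that do not move let the fingers close. It gives the time, the measured TCP pose, the force, the opening and the grip force at its end, in the units of the state.
- env.observe(): the state, without advancing time (a new reading comes with each control period).
- viewer.get_image(name): name is "scene" or "top" or "wrist"; returns (picture, depth): 480x640x3 uint8, red, green, blue; 480x640 float32, m along the optical axis (not along the pixel's ray), 0 where there is no reading.
- viewer.calibration(name): a dict with "fx", "fy", "cx", "cy" (pixels), "k1" (the pictures are not rectified: a ray, as slopes to the right and down, at radius r is drawn at 1 + k1 r^2 times it, then the intrinsics apply), "R" (3x3) and "t" (3): a world point X has camera coordinates R X + t. Camera axes: x right, y down, z forward; pixel columns grow to the right and rows downward; lengths in m; the calibration is good to about 2 mm. A picture is of the moment at which its call begins: read the wrist's pose just before it. calibration takes no time and is no camera call; for the wrist camera it gives the pose at the moment of the call.
- env.close_job(): hands the job in; it is judged then, once.
Trained networks look in the newest picture that a camera, given by its name, has taken for a name from the list of things; names that differ only in an ending like _2 or _b are one class to them, and where a whole thing is asked for, a point or a joint stands for the part that bears it (a point fixed in the world has none). Each returns a list of dicts, best first, with "conf" (0 to 1); they miss things now and then, are a little off and sometimes report something else, mostly with a low value. They report only what shows in the picture. A call takes as long as a camera call. They do not tell look-alikes from the thing itself.
- recognise(camera, name): "extent" ([centre column, centre row, width, height] in pixels, round what is visible of it).
- pinpoint(camera, name): "pixel" ([column, row] in pixels: a listed point, or the origin of a listed thing).
The state is a dict: "time_s": time; "q": joint angles; "qvel": joint speeds; "joint_efforts": joint torques, N m; "position": TCP position; "tool_rot": TCP orientation; "ft_force": force on the tool from outside, world axes, zero at the start; "wrist_torque": the same for the moment, N m; "grip_width": finger opening in m; "gripper_force": force on a finger pad.
Only numpy, scipy, OpenCV 4.12 (cv2) and the standard library are available. Lean on these libraries where they do the work, as an engineer would, in place of code of your own. Each camera call takes 0.05 s, during which the arm holds its last target. There are 200 camera calls.

## Working session

There is one attempt and no reset: what is moved stays moved. The work goes in short steps, Python scripts to look and compute and a tool call to move; the robot and the scene stay as the last step left them, time stands still between calls to the robot, and variables do not carry over. Pictures are saved under pics/ and viewed, at most 10 in all, crops included, and the job is handed in when it is done.

Besides the shell and the picture viewer there is one more tool, called after "Call:" in YAML: its name, and indented under it one key for each argument. move_arm: Moves the arm, as the interface text tells. Its arguments: {"type":"object","properties":{"plan":{"type":"string"},"grip_force":{"type":"number"}},"required":["plan"]}

```bash
ls; mkdir -p pics; cat > h.py <<'E'
import numpy as np, cv2
from rig import env, viewer, recognise, pinpoint
def ray(cam,px,cal=None):
    c=cal or viewer.calibration(cam); R=np.array(c["R"]);t=np.array(c["t"])
    d=np.array([(px[0]-c["cx"])/c["fx"],(px[1]-c["cy"])/c["fy"]]);u=d.copy()
    for _ in range(20): u=d/(1+c["k1"]*(u@u))
    v=R.T@np.array([u[0],u[1],1]); return -R.T@t, v   # v has depth 1 along axis
def atz(cam,px,z,cal=None):
    o,v=ray(cam,px,cal); return o+v*(z-o[2])/v[2]
def atdepth(cam,px,dep,cal=None):
    o,v=ray(cam,px,cal); return o+v*dep
def tri(rs):
    A=np.zeros((3,3));b=np.zeros(3)
    for o,v in rs:
        v=v/np.linalg.norm(v);P=np.eye(3)-np.outer(v,v);A+=P;b+=P@o
    p=np.linalg.solve(A,b)
    return p,[np.linalg.norm((np.eye(3)-np.outer(v,v)/(v@v))@(p-o)) for o,v in rs]
def proj(cam,X,cal=None):
    c=cal or viewer.calibration(cam);p=np.array(c["R"])@np.array(X)+np.array(c["t"]);u=p[:2]/p[2];u=u*(1+c["k1"]*(u@u))
    return np.array([u[0]*c["fx"]+c["cx"],u[1]*c["fy"]+c["cy"]])
def save(n,im): cv2.imwrite("pics/"+n,cv2.cvtColor(im,cv2.COLOR_RGB2BGR))
E
python3 - <<'E'
from h import *
np.set_printoptions(precision=4,suppress=True)
for c in ("scene","top"):
    im,d=viewer.get_image(c); save(c+"0.png",im); np.save(c+"_d.npy",d)
    for n in ("stand","hub","place","knob","roll","tray","level","tape_gun","punch","tumbler","guard","spare_roll"):
        print(c,n,[(np.round(r["pixel"],1).tolist(),round(r["conf"],2)) for r in pinpoint(c,n)][:4])
print(env.observe())
E
```

```text
pics
scene stand [([322.7, 253.2], 0.81), ([212.3, 185.6], 0.5)]
scene hub [([305.2, 240.5], 0.84)]
scene place [([307.3, 229.0], 0.59), ([369.6, 254.8], 0.37)]
scene knob [([369.5, 258.2], 0.58)]
scene roll [([303.5, 242.4], 0.76)]
scene tray [([210.7, 184.9], 0.75), ([195.7, 239.2], 0.63)]
scene level [([475.1, 308.9], 0.91), ([484.8, 227.2], 0.66), ([368.0, 256.2], 0.52)]
scene tape_gun [([343.6, 367.7], 0.78)]
scene punch [([205.3, 311.1], 0.85)]
scene tumbler [([132.9, 240.9], 0.81)]
scene guard [([433.5, 371.2], 0.74), ([204.7, 310.1], 0.31)]
scene spare_roll [([197.9, 236.4], 0.92)]
top stand [([321.2, 250.9], 0.67), ([431.9, 216.8], 0.25)]
top hub [([342.1, 249.1], 0.85)]
top place [([337.4, 268.1], 0.98), ([428.7, 216.3], 0.48)]
top knob [([274.3, 255.0], 0.85)]
top roll [([338.1, 248.2], 0.9)]
top tray []
top level [([188.7, 348.4], 0.77), ([175.3, 260.4], 0.58)]
top tape_gun [([259.8, 170.9], 0.93), ([486.9, 190.3], 0.21)]
top punch [([387.6, 159.7], 0.78)]
top tumbler [([488.6, 188.6], 0.77)]
top guard [([193.7, 191.6], 0.74)]
top spare_roll [([432.3, 216.8], 0.98)]
{'time_s': 1.3, 'q': array([-77.0785,  21.8074,  74.3354,  -0.0014,  83.8577, -12.3365]), 'qvel': array([ 0.001 ,  0.103 ,  0.0045,  0.0444, -0.012 , -0.0509]), 'joint_efforts': array([ -0.0012, -44.8334, -23.1463,  -0.0002,   0.0006,  -0.    ]), 'position': array([ 0.2347, -0.4974,  0.2313]), 'tool_rot': array([[ 0.9044,  0.4267, -0.    ],
       [ 0.4267, -0.9044,  0.    ],
       [-0.    , -0.    , -1.    ]]), 'ft_force': array([ 0.199 , -0.555 ,  0.3419]), 'wrist_torque': array([ 0.0143, -0.0195,  0.0035]), 'gripper_force': 0.0, 'grip_width': 0.0854984516824363}
```

View pics/scene0.png

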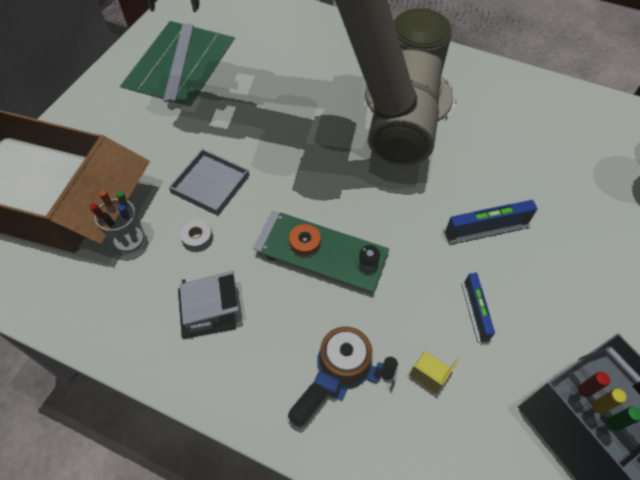

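View pics/top0.png

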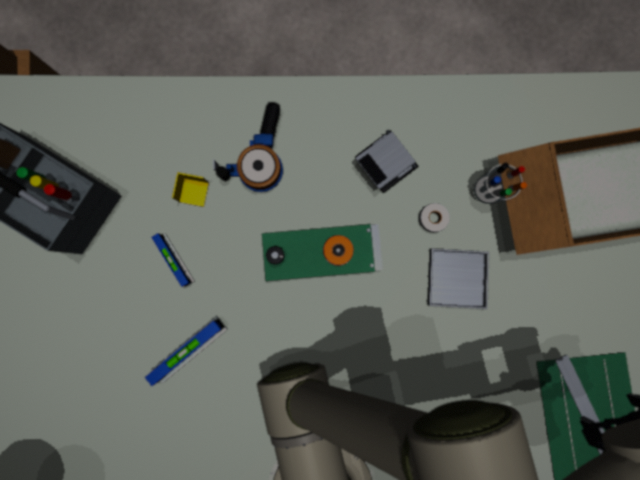

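```bash
python3 - <<'E'
from h import *
np.set_printoptions(precision=4,suppress=True)
D={c:np.load(c+"_d.npy") for c in("scene","top")}
pr={"hub":((305.2,240.5),(342.1,249.1)),"place":((307.3,229),(337.4,268.1)),"knob":((369.5,258.2),(274.3,255)),"roll":((303.5,242.4),(338.1,248.2)),"levA":((475.1,308.9),(188.7,348.4)),"levB":((484.8,227.2),(175.3,260.4)),"levAx":((475.1,308.9),(175.3,260.4)),"levBx":((484.8,227.2),(188.7,348.4)),"spare":((197.9,236.4),(432.3,216.8)),"stand":((322.7,253.2),(321.2,250.9)),"gun":((343.6,367.7),(259.8,170.9)),"punch":((205.3,311.1),(387.6,159.7)),"tumb":((132.9,240.9),(488.6,188.6)),"guard":((433.5,371.2),(193.7,191.6))}
for k,(a,b) in pr.items(): print(k,*tri([ray("scene",a),ray("top",b)]))
print("tray scene z0",atz("scene",(210.7,184.9),0), proj("top",atz("scene",(210.7,184.9),0)))
E
```

```text
hub [ 0.532  -0.0455  0.0284] [np.float64(0.004940142917407644), np.float64(0.0049401429174076765)]
place [ 0.4938 -0.046   0.0165] [np.float64(0.006984196682908173), np.float64(0.006984196682908195)]
knob [0.5214 0.1011 0.0455] [np.float64(0.0007595330835901468), np.float64(0.0007595330835901594)]
roll [ 0.536  -0.0415  0.0281] [np.float64(0.000451317532692394), np.float64(0.0004513175326924148)]
levA [ 0.2577  0.3929 -0.458 ] [np.float64(0.01752866031171408), np.float64(0.017528660311713986)]
levB [0.5021 0.2716 0.2495] [np.float64(0.006724537467800674), np.float64(0.006724537467800574)]
levAx [0.5134 0.3313 0.0004] [np.float64(0.0005937597308116171), np.float64(0.0005937597308113599)]
levBx [0.3145 0.2964 0.0014] [np.float64(0.0029455823624083407), np.float64(0.0029455823624083594)]
spare [ 0.6077 -0.2612  0.0046] [np.float64(0.0005592882567784071), np.float64(0.0005592882567784662)]
stand [ 0.5308 -0.0016  0.0046] [np.float64(0.0018162985668388535), np.float64(0.0018162985668388001)]
gun [ 0.7273  0.1392 -0.0299] [np.float64(0.0017391183852185626), np.float64(0.0017391183852186352)]
punch [ 0.7462 -0.1621 -0.0108] [np.float64(0.0012914064057174656), np.float64(0.0012914064057175183)]
tumb [ 0.6724 -0.3933 -0.0091] [np.float64(0.005523783501224876), np.float64(0.005523783501224863)]
guard [ 0.6719  0.2937 -0.0001] [np.float64(0.0028010983528990348), np.float64(0.002801098352899048)]
tray scene z0 [ 0.4739 -0.3102  0.    ] [454.4181 274.576 ]
```

The scene image shows two blue levels. The smaller is at scene (480,307) / top (172,260), and the larger is at scene (490,218) / top (185,350). The roll is at scene (305,240) / top (339,250), with the knob at (369,257) / (275,255). The tray is at (210,182) / (458,278). The green mat with a ruler and the drawer boxes are clutter. The smaller level fits the job, and I'll confirm it with a wrist crop.

Next I bring the wrist camera above the tray and stand.

Call:
move_arm:
  plan: "0.05 -0.026 -0.012 0 0 0 0.085;0.05 -0.026 -0.012 0 0 0 0.085;0.05 -0.026 -0.012 0 0 0 0.085;0.05 -0.026 -0.012 0 0 0 0.085;0.05 -0.026 -0.012 0 0 0 0.085;0.05 -0.026 -0.012 0 0 0 0.085;0.05 -0.026 -0.012 0 0 0 0.085;0.04 -0.026 -0.012 0 0 0 0.085;0 0 0 0 0 -0.17 0.085;0 0 0 0 0 -0.17 0.085;0 0 0 0 0 0 0.085"

```text
time_s: 2.68
position: [0.4986, -0.1428, 0.3273]
tool_rot: [[0.711, 0.703, -0.0], [0.703, -0.711, -0.0], [-0.0, -0.0, -1.0]]
ft_force: [0.1, -0.0, -0.2]
grip_width: 0.0846
gripper_force: 0.0
```

```bash
cat > look.py <<'E'
import sys,pickle
from h import *
np.set_printoptions(precision=4,suppress=True)
def look(tag,names,zs={}):
    s=env.observe();cal=viewer.calibration("wrist");im,d=viewer.get_image("wrist");save(tag+".png",im)
    out={}
    for n in names:
        out[n]=[(np.array(r["pixel"]),r["conf"]) for r in pinpoint("wrist",n)][:3]
        for p,c in out[n]:
            u,v=int(p[0]),int(p[1]); dep=float(np.median(d[max(0,v-2):v+3,max(0,u-2):u+3])) if 0<=u<640 and 0<=v<480 else 0
            print(n,np.round(p,1),round(c,2),"surf",atdepth("wrist",p,dep,cal),"atz",atz("wrist",p,zs.get(n,0),cal))
    pickle.dump((cal,out,d,s["position"],s["tool_rot"]),open(tag+".pkl","wb")); print(s["time_s"],s["position"])
    c=-np.array(cal["R"]).T@np.array(cal["t"]);print("cam",c)
E
python3 - <<'E'
from look import *
look("w1",["hub","place","knob","roll","tray","spare_roll","stand"],dict(hub=.028,place=.028,knob=.061,roll=.028))
E
```

```text
hub [261.   91.5] 0.97 surf [ 0.5332 -0.0425  0.0448] atz [ 0.5326 -0.0404  0.028 ]
place [239.9 118.2] 0.65 surf [ 0.5022 -0.0455  0.0518] atz [ 0.4996 -0.0427  0.028 ]
knob [491.6  25.2] 0.66 surf [ 0.7183 -0.1501  0.0554] atz [ 0.716  -0.1493  0.061 ]
roll [261.9  87.9] 0.79 surf [ 0.5361 -0.0408  0.0444] atz [ 0.5357 -0.0388  0.028 ]
tray [399.1 301.4] 0.76 surf [ 0.4752 -0.3098  0.0053] atz [ 0.4743 -0.3122  0.    ]
spare_roll [457.2 190.1] 0.92 surf [ 0.6078 -0.2595  0.001 ] atz [ 0.608  -0.2599  0.    ]
stand [226.1  65.5] 0.73 surf [ 0.5265 -0.0001  0.0277] atz [ 0.5252  0.0058 -0.    ]
2.675 [ 0.4986 -0.1428  0.3273]
cam [ 0.5473 -0.0948  0.471 ]
```

View pics/w1.png

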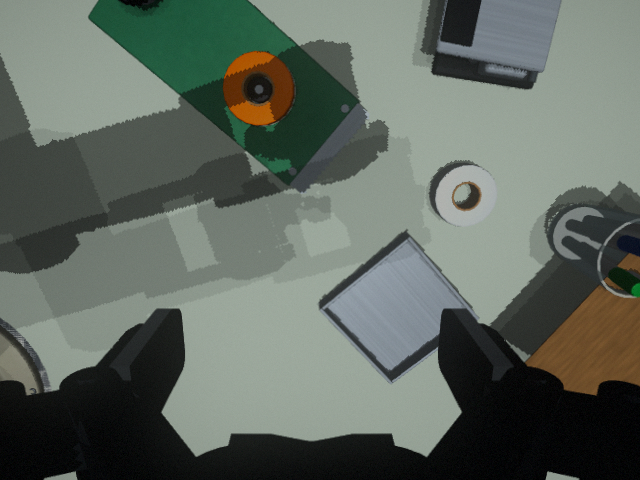

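The wrist view shows the roll at (259,88), the tray at (399,302) and the spare roll at (462,195). The roll and tray positions agree with the first views. I'll take a second wrist position nearer the knob.

Call:
move_arm:
  plan: "0.034 -0.048 0 0 0 0 0.085;0.034 -0.048 0 0 0 0 0.085;0 0 0 0 0 0 0.085;0 0 0 0 0 0 0.085"

```text
time_s: 3.58
position: [0.4795, -0.0271, 0.3274]
tool_rot: [[0.71, 0.704, 0.0], [0.704, -0.71, -0.0], [-0.0, 0.0, -1.0]]
ft_force: [-0.1, 0.4, -0.6]
grip_width: 0.0849
gripper_force: 0.0
```

```bash
python3 - <<'E'
from look import *
look("w2",["hub","place","knob","roll","level","stand"],dict(hub=.028,place=.028,knob=.061,roll=.028))
a=pickle.load(open("w1.pkl","rb"));b=pickle.load(open("w2.pkl","rb"))
for n in ("hub","roll","place"):
    if b[1][n]: print(n,*tri([ray("wrist",a[1][n][0][0],a[0]),ray("wrist",b[1][n][0][0],b[0])]))
if b[1]["knob"]: print("knob w2/top/scene",*tri([ray("wrist",b[1]["knob"][0][0],b[0]),ray("top",(274.3,255)),ray("scene",(369.5,258.2))]))
# roll from orange color: centroid of top-face by depth
for t in ("w1","w2"):
    cal,_,d,_,_=pickle.load(open(t+".pkl","rb"));im=cv2.imread("pics/"+t+".png");hsv=cv2.cvtColor(im,cv2.COLOR_BGR2HSV)
    m=cv2.inRange(hsv,(5,150,60),(20,255,255));ys,xs=np.nonzero(m)
    P=np.array([atdepth("wrist",(x,y),d[y,x],cal) for x,y in zip(xs[::5],ys[::5])])
    P=P[(P[:,2]>.045)&(P[:,2]<.065)&(abs(P[:,0]-.534)<.045)&(abs(P[:,1]+.041)<.045)];c,r=cv2.minEnclosingCircle(P[:,:2].astype(np.float32));print(t,"roll top",c,r,np.median(P[:,2]))
# deck by green
    m=cv2.inRange(hsv,(65,120,30),(90,255,255));ys,xs=np.nonzero(m)
    P=np.array([atdepth("wrist",(x,y),d[y,x],cal) for x,y in zip(xs[::9],ys[::9])]);P=P[(abs(P[:,2]-.027)<.008)]
    print(t,"deck",len(P),cv2.minAreaRect(P[:,:2].astype(np.float32)))
    A=np.c_[P[:,:2],np.ones(len(P))];print("plane",np.linalg.lstsq(A,P[:,2],rcond=None)[0])
# tray: rim/floor from w1
cal,_,d,_,_=a
E
```

```text
hub [355.4 163.2] 0.8 surf [ 0.5301 -0.0378  0.044 ] atz [ 0.5302 -0.04    0.028 ]
hub [322.1 131.1] 0.39 surf [0.5288 0.0063 0.0271] atz [0.5288 0.0064 0.028 ]
place [336.8 188.7] 0.68 surf [ 0.4988 -0.0451  0.0288] atz [ 0.4988 -0.0452  0.028 ]
knob [236.5  58.5] 0.82 surf [0.5199 0.1029 0.0744] atz [0.5196 0.1057 0.061 ]
knob [535.3 249.8] 0.45 surf [ 0.6038 -0.2452  0.0263] atz [ 0.5979 -0.2244  0.061 ]
roll [356.8 160.4] 0.85 surf [ 0.533  -0.0368  0.0443] atz [ 0.5331 -0.039   0.028 ]
roll [335.1 188.1] 0.55 surf [ 0.498  -0.0434  0.0285] atz [ 0.498  -0.0435  0.028 ]
stand [321.7 131.4] 0.61 surf [0.5283 0.0064 0.0275] atz [0.5283 0.0055 0.    ]
3.575 [ 0.4795 -0.0271  0.3274]
cam [0.5281 0.021  0.4711]
hub [ 0.5314 -0.0402  0.0251] [np.float64(0.0011623741933901907), np.float64(0.0011623741933901588)]
roll [ 0.5344 -0.0389  0.0275] [np.float64(0.0012636076044862114), np.float64(0.0012636076044862557)]
place [ 0.4999 -0.0438  0.0367] [np.float64(0.0006073174649478184), np.float64(0.0006073174649478368)]
knob w2/top/scene [0.5213 0.1034 0.0494] [np.float64(0.004946059629755293), np.float64(0.0018947838936445504), np.float64(0.0034608467264190834)]
w1 roll top (0.5334702730178833, -0.039315711706876755) 0.03283882141113281 0.05307760016287055
w1 deck 1947 ((0.5296841263771057, 0.005747109651565552), (0.10787728428840637, 0.24586081504821777), 4.307883262634277)
plane [ 0.0006 -0.0176  0.0271]
w2 roll top (0.5330260396003723, -0.039194460958242416) 0.03276124969124794 0.053062858544163705
w2 deck 2196 ((0.5298080444335938, 0.006018303334712982), (0.1079225242137909, 0.24693110585212708), 4.479807376861572)
plane [ 0.0008 -0.0176  0.0269]
```

View pics/w2.png

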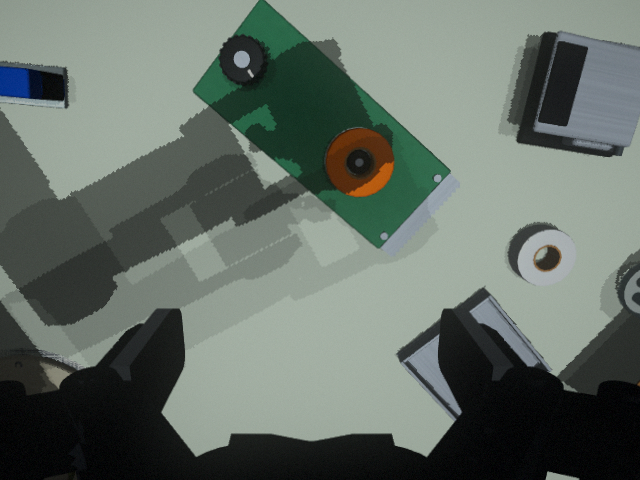

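The second view shows the roll at (360,161) and the knob at (243,60). The deck's short edge plate is at bottom right. The deck slopes 17.6 mrad with its screw end low, so it should need about 2.75 rad clockwise. I grasp the roll next.

Call:
move_arm:
  plan: "0.03 0.0465 0.03 0 0 0 0.085;0 0 0.06 0 0 0 0.085;0 0 0.06 0 0 0 0.085;0 0 0.06 0 0 0 0.085;0 0 0.055 0 0 0 0.085;0 0 0.036 0 0 0 0.085;0 0 0 0 0 0 0.085;0 0 0 0 0 0 0.05;0 0 0 0 0 0 0.05;0 0 0 0 0 0 0.05;0 0 0 0 0 0 0.05"
  grip_force: 30

```text
time_s: 5.3
position: [0.5341, -0.039, 0.0286]
tool_rot: [[0.71, 0.704, 0.004], [0.704, -0.71, -0.001], [0.002, 0.004, -1.0]]
ft_force: [-0.5, -0.7, 6.9]
grip_width: 0.0639
gripper_force: 33.9
```

Call:
move_arm:
  plan: "0 0 -0.01 0 0 0 0.05;0 0 -0.02 0 0 0 0.05;0 0 -0.03 0 0 0 0.05;0 0 -0.04 0 0 0 0.05;-0.0466 0.0303 0 0 0 0 0.05;-0.0466 0.0303 0 0 0 0 0.05;-0.0466 0.0303 0 0 0 0 0.05;-0.0466 0.0303 0 0 0 0 0.05;-0.0466 0.0303 0 0 0 0 0.05;0 0 0 0 0 0 0.05;0 0 0 0 0 0 0.05"

```text
time_s: 6.68
position: [0.4741, -0.3098, 0.1271]
tool_rot: [[0.71, 0.704, 0.0], [0.704, -0.71, 0.0], [0.0, 0.0, -1.0]]
ft_force: [0.6, -0.3, -0.6]
grip_width: 0.0639
gripper_force: 33.4
```

```bash
python3 - <<'E'
from look import *
look("w3",["tray","roll"])
cal,_,d,p,R=pickle.load(open("w3.pkl","rb"));im=cv2.imread("pics/w3.png");hsv=cv2.cvtColor(im,cv2.COLOR_BGR2HSV)
m=cv2.inRange(hsv,(5,150,60),(20,255,255));ys,xs=np.nonzero(m)
P=np.array([atdepth("wrist",(x,y),d[y,x],cal) for x,y in zip(xs[::3],ys[::3])]);P=P[np.linalg.norm(P[:,:2]-p[:2],axis=1)<.06]
print("orange rel tcp",len(P),np.percentile(P-p,[2,50,98],axis=0) if len(P) else 0)
print(env.observe()["grip_width"])
# tray bounding from w1
cal,_,d,_,_=pickle.load(open("w1.pkl","rb"));ys,xs=np.mgrid[230:390:3,310:485:3];P=np.array([atdepth("wrist",(x,y),d[y,x],cal) for x,y in zip(xs.ravel(),ys.ravel())])
P=P[(P[:,2]>.012)&(P[:,2]<.026)&(np.linalg.norm(P[:,:2]-[.4745,-.311],axis=1)<.11)];print(len(P),cv2.minAreaRect(P[:,:2].astype(np.float32)))
E
```

```text
tray [305.9 238.3] 0.6 surf [ 0.4953 -0.2865  0.1349] atz [ 0.4681 -0.311   0.    ]
roll [312.1 319.8] 0.97 surf [ 0.4317 -0.3527  0.0054] atz [ 0.4299 -0.3545  0.    ]
6.675 [ 0.4741 -0.3098  0.1271]
cam [ 0.5227 -0.2618  0.2709]
orange rel tcp 8836 [[-0.029  -0.0289  0.0065]
 [ 0.0056  0.0053  0.0242]
 [ 0.0308  0.0307  0.0255]]
0.0641949593210703
237 ((0.46793052554130554, -0.3131272792816162), (0.13023698329925537, 0.12957479059696198), 87.27472686767578)
```

Call:
move_arm:
  plan: "-0.005 -0.002 0.05 0 0 0 0.05;0 0 0.045 0 0 0 0.05;0 0 0.02 0 0 0 0.05;0 0 0.006 0 0 0 0.05;0 0 0 0 0 0 0.05;0 0 0 0 0 0 0.076;0 0 0 0 0 0 0.076;0 0 -0.02 0 0 0 0.076;0 0 -0.05 0 0 0 0.076;0 0 -0.06 0 0 0 0.085;0 0 -0.06 0 0 0 0.085"

```text
time_s: 8.2
position: [0.469, -0.3121, 0.1978]
tool_rot: [[0.71, 0.704, 0.0], [0.704, -0.71, -0.0], [0.0, 0.0, -1.0]]
ft_force: [0.4, -1.3, -0.3]
grip_width: 0.0851
gripper_force: 0.0
```

```bash
python3 - <<'E'
from look import *
look("w4",["tray","roll"],dict(roll=.004))
cal,_,d,p,R=pickle.load(open("w4.pkl","rb"));im=cv2.imread("pics/w4.png");hsv=cv2.cvtColor(im,cv2.COLOR_BGR2HSV)
m=cv2.inRange(hsv,(5,150,60),(20,255,255));ys,xs=np.nonzero(m)
P=np.array([atdepth("wrist",(x,y),d[y,x],cal) for x,y in zip(xs[::3],ys[::3])]);P=P[np.linalg.norm(P[:,:2]-p[:2],axis=1)<.08]
print("orange",len(P),np.percentile(P,[2,50,98],axis=0) if len(P) else 0)
E
```

```text
tray [308.5 211. ] 0.79 surf [ 0.4672 -0.311   0.0052] atz [ 0.4664 -0.3117  0.    ]
tray [576.9  95.1] 0.36 surf [ 0.6444 -0.3689  0.0643] atz [ 0.6738 -0.3931  0.    ]
roll [312.9 209.1] 0.92 surf [ 0.4707 -0.3124  0.0052] atz [ 0.4705 -0.3125  0.004 ]
8.2 [ 0.469  -0.3121  0.1978]
cam [ 0.5176 -0.2641  0.3415]
orange 1465 [[ 0.4398 -0.3414  0.0285]
 [ 0.4742 -0.3114  0.0302]
 [ 0.5176 -0.2641  0.3415]]
```

The roll lies flat in the tray with its top at 29 mm. Next I go to look at the small level.

Call:
move_arm:
  plan: "0.0415 -0.044 -0.013 0 0 0 0.085;0.0415 -0.044 -0.013 0 0 0 0.085;0.0415 -0.044 -0.013 0 0 0 0.085;0.0415 -0.044 -0.013 0 0 0 0.085;0.0415 -0.044 -0.013 0 0 0 0.085;0.0415 -0.044 -0.013 0 0 0 0.085;0.0415 -0.044 -0.013 0 0 0 0.085;0.0415 -0.044 -0.013 0 0 0 0.085;0.0415 -0.044 -0.013 0 0 0 0.085;0.0415 -0.044 -0.013 0 0 0 0.085;0 0 0 0 0 0.106 0.085;0 0 0 0 0 0.106 0.085"

```text
time_s: 9.85
position: [0.4539, 0.2931, 0.324]
tool_rot: [[0.843, 0.537, -0.002], [0.537, -0.843, -0.001], [-0.002, -0.0, -1.0]]
ft_force: [-0.3, -0.0, -1.8]
grip_width: 0.0851
gripper_force: 0.0
```

```bash
cat > blue.py <<'E'
from look import *
def blue(tag,zr=(.035,.06)):
    cal,_,d,p,R=pickle.load(open(tag+".pkl","rb"));im=cv2.imread("pics/"+tag+".png");hsv=cv2.cvtColor(im,cv2.COLOR_BGR2HSV)
    m=cv2.inRange(hsv,(105,120,40),(130,255,255));m=cv2.morphologyEx(m,cv2.MORPH_CLOSE,np.ones((25,25)));n,L,st,ce=cv2.connectedComponentsWithStats(m)
    for i in range(1,n):
        if st[i,4]<400: continue
        ys,xs=np.nonzero(L==i)
        P=np.array([atdepth("wrist",(x,y),d[y,x],cal) for x,y in zip(xs,ys)]);z=P[:,2];k=(z>zr[0])&(z<zr[1])
        if k.sum()<200: print(i,st[i],np.percentile(z,[5,50,95]));continue
        print(i,st[i],"top z",np.median(z[k]),cv2.minAreaRect(P[k][:,:2].astype(np.float32)))
E
python3 - <<'E'
from blue import *
look("w5",["level"])
blue("w5")
save("w5c.png",cv2.cvtColor(cv2.resize(cv2.imread("pics/w5.png"),(800,600)),cv2.COLOR_BGR2RGB))
E
```

```text
level [311.2 113.2] 0.58 surf [0.5166 0.3335 0.0462] atz [0.5171 0.3338 0.    ]
level [242. 282.] 0.57 surf [0.3221 0.3015 0.0136] atz [0.3165 0.3007 0.    ]
9.85 [0.4539 0.2931 0.324 ]
cam [0.5119 0.3299 0.4676]
1 [ 529    0   73   98 1218] top z 0.05629036867700804 ((0.7079427242279053, 0.20623202621936798), (0.00822739489376545, 0.0277407169342041), 39.545448303222656)
2 [ 301   39   21  144 2679] top z 0.04582108908411864 ((0.5162037014961243, 0.33381107449531555), (0.12954875826835632, 0.017418857663869858), 31.389854431152344)
3 [ 143  274  184   51 5818] top z 0.05406719473944205 ((0.3213309645652771, 0.29319295287132263), (0.023597614839673042, 0.17105093598365784), 38.64329528808594)
```

View pics/w5c.png

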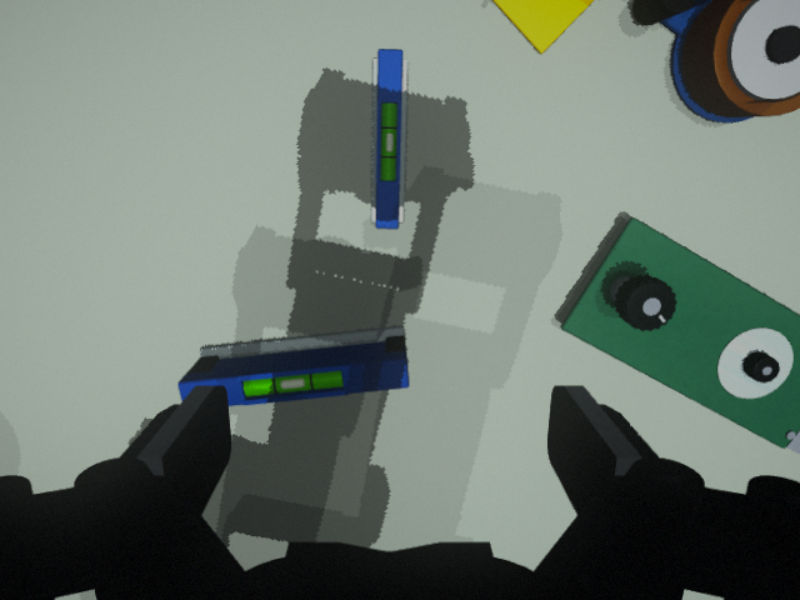

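Two levels are in view. The one at crop (389,138), raw (311,112), measures 130 mm long. The other at crop (295,370), raw (236,298), is over 170 mm. The first fits the given length, with its top at 46 mm, centre (0.516,0.334) and axis at 31.4°. I grasp that one.

Call:
move_arm:
  plan: "0.0372 -0.0004 0.03 0 0 0.019 0.085;0.0372 -0.0004 0.03 0 0 0 0.085;0 0 0.06 0 0 0 0.085;0 0 0.06 0 0 0 0.085;0 0 0.06 0 0 0 0.085;0 0 0.04 0 0 0 0.085;0 0 0.02 0 0 0 0.085;0 0 0 0 0 0 0.01;0 0 0 0 0 0 0.01;0 0 0 0 0 0 0.01;0 0 0 0 0 0 0.01;0 0 0 0 0 0 0.01"
  grip_force: 40

```text
time_s: 11.45
position: [0.5172, 0.3326, 0.0264]
tool_rot: [[0.852, 0.523, 0.001], [0.523, -0.852, 0.001], [0.002, 0.0, -1.0]]
ft_force: [-0.8, 0.1, 6.0]
grip_width: 0.0171
gripper_force: 43.8
```

Call:
move_arm:
  plan: "0 0 -0.02 0 0 0 0.01;0 0 -0.05 0 0 0 0.01;0 0 -0.05 0 0 0 0.01;-0.03 0.0444 0 0 0 0 0.01;-0.03 0.0444 0 0 0 0 0.01;-0.03 0.0444 0 0 0 0 0.01;-0.03 0.0444 0 0 0 0 0.01;-0.03 0.0444 0 0 0 0 0.01;-0.03 0.0444 0 0 0 0 0.01;-0.03 0.0444 0 0 0 0 0.01"

```text
time_s: 12.7
position: [0.4998, -0.044, 0.1454]
tool_rot: [[0.853, 0.523, -0.0], [0.523, -0.853, 0.0], [-0.0, -0.0, -1.0]]
ft_force: [1.1, -0.6, -1.6]
grip_width: 0.0174
gripper_force: 42.9
```

Call:
move_arm:
  plan: "0 0 0 0 0 -0.183 0.01;0 0 0 0 0 -0.183 0.01;0 0 0 0 0 -0.183 0.01;0 0 0 0 0 -0.183 0.01;0 0 0 0 0 -0.183 0.01;0 0 0 0 0 -0.183 0.01;0 0 0 0 0 0 0.01;0 0 0 0 0 0 0.01"

```text
time_s: 13.7
position: [0.5002, -0.0423, 0.1454]
tool_rot: [[-0.073, 0.997, -0.0], [0.997, 0.073, 0.0], [0.0, -0.0, -1.0]]
ft_force: [-0.7, 0.4, -1.5]
grip_width: 0.0175
gripper_force: 42.8
```

```bash
python3 - <<'E'
from blue import *
look("w6",["level","hub"],dict(hub=.028))
blue("w6",(.12,.20))
s=env.observe();print(s["position"],s["tool_rot"],s["grip_width"])
c=s["position"];pl=np.array([.5004,-.0414]);print("to place, tool",s["tool_rot"][:2,:2].T@(pl-c[:2]))
E
```

```text
level [307.2 291.8] 0.68 surf [ 0.498  -0.025   0.1648] atz [ 0.5013 -0.0922  0.    ]
hub [363.2 234.3] 0.64 surf [ 0.5305 -0.0358  0.0442] atz [ 0.5328 -0.0398  0.028 ]
13.7 [ 0.5002 -0.0423  0.1454]
cam [0.4955 0.0257 0.2892]
2 [  281   133    62   309 11770] top z 0.1652279100572776 ((0.4997226893901825, -0.03427715599536896), (0.02363031730055809, 0.11274862289428711), 4.39902925491333)
[ 0.5002 -0.0423  0.1455] [[-0.0752  0.9972 -0.0001]
 [ 0.9972  0.0752  0.    ]
 [ 0.     -0.0001 -1.    ]] 0.017038983860987292
to place, tool [0.0009 0.0002]
```

View pics/w6.png

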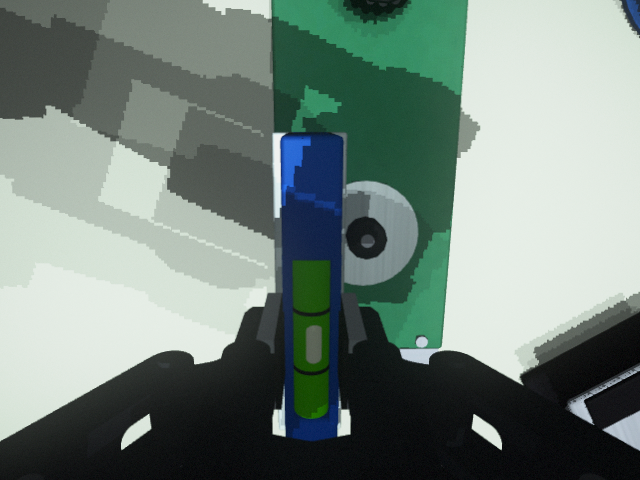

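The level is held along the deck, its top at z 0.165 and its underside about 25 mm below the TCP. A pale disc surrounds the hub at (367,233), so I check its height.

```bash
python3 - <<'E'
from look import *
cal,_,d,p,R=pickle.load(open("w6.pkl","rb"))
for px in ((367,240),(367,233),(400,232),(367,190),(395,260),(367,270),(435,240),(400,160),(310,100),(440,300)):
    print(px,atdepth("wrist",px,d[px[1],px[0]],cal))
E
```

```text
(367, 240) [ 0.5331 -0.0391  0.0441]
(367, 233) [ 0.5325 -0.0345  0.0455]
(400, 232) [ 0.5554 -0.0365  0.0287]
(367, 190) [ 0.5322 -0.0121  0.0278]
(395, 260) [ 0.5545 -0.0547  0.0292]
(367, 270) [ 0.5375 -0.0625  0.0298]
(435, 240) [ 0.5787 -0.0406  0.0265]
(400, 160) [0.5504 0.0072 0.0258]
(310, 100) [0.4939 0.0374 0.0281]
(440, 300) [ 0.5877 -0.0803  0.0278]
```

Call:
move_arm:
  plan: "0.001 0 0.04 0 -0.0176 0 0.01;0 -0.001 0.03 0 0 0 0.01;0 0 0.015 0 0 0 0.01;0 0 0.005 0 0 0 0.01;0 0 0.0015 0 0 0 0.01;0 0 0 0 0 0 0.01;0 0 0 0 0 0 0.01"

```text
time_s: 14.72
position: [0.4995, -0.0423, 0.0546]
tool_rot: [[-0.077, 0.997, 0.002], [0.997, 0.077, -0.018], [-0.018, 0.001, -1.0]]
ft_force: [-0.5, -1.2, -1.9]
grip_width: 0.017
gripper_force: 42.8
```

Call:
move_arm:
  plan: "0 0 0.001 0 0 0 0.01;0 0 0 0 0 0 0.01;0 0 0 0 0 0 0.01"

```text
time_s: 15.1
position: [0.4994, -0.0424, 0.0533]
tool_rot: [[-0.077, 0.997, 0.002], [0.997, 0.077, -0.018], [-0.018, 0.001, -1.0]]
ft_force: [-1.6, -0.1, 3.1]
grip_width: 0.017
gripper_force: 43.4
```

Call:
move_arm:
  plan: "0 0 0.001 0 0 0 0.01;0 0 0 0 0 0 0.01;0 0 0 0 0 0 0.01"

```text
time_s: 15.48
position: [0.4994, -0.0424, 0.0533]
tool_rot: [[-0.077, 0.997, 0.002], [0.997, 0.077, -0.018], [-0.018, 0.001, -1.0]]
ft_force: [-5.0, 0.5, 13.5]
grip_width: 0.0172
gripper_force: 44.9
```

Call:
move_arm:
  plan: "0 0 -0.001 0 0 0 0.01;0 0 0 0 0 0 0.035;0 0 0 0 0 0 0.035;0 0 0 0 0 0 0.045;0 0 -0.01 0 0 0 0.045;0 0 -0.04 0 0 0 0.045;0 0 -0.05 0 0 0 0.07;0 0 -0.05 0 0.0176 0 0.085;0 0 0 0 0 0 0.085;0 0 0 0 0 0 0.085;0 0 0 0 0 0 0.085"

```text
time_s: 16.85
position: [0.4985, -0.0395, 0.2019]
tool_rot: [[-0.077, 0.997, -0.003], [0.997, 0.077, 0.001], [0.001, -0.002, -1.0]]
ft_force: [-0.2, 0.1, -0.2]
grip_width: 0.0852
gripper_force: 0.0
```

```bash
cat > bub.py <<'E'
from blue import *
def bub(tag):
    """bubble place along the vial, +: toward the screw end (stand +x), in mm from the middle of the black lines"""
    cal,_,d,p,R=pickle.load(open(tag+".pkl","rb"));im=cv2.imread("pics/"+tag+".png");hsv=cv2.cvtColor(im,cv2.COLOR_BGR2HSV)
    g=cv2.inRange(hsv,(40,120,40),(75,255,255))
    a=np.deg2rad(94.4);ex=np.array([np.cos(a),np.sin(a)])
    c=proj("wrist",[.4997,-.042,.073],cal);return c,im
E
python3 - <<'E'
from bub import *
look("w7",["level","knob","roll","bubble"],dict(knob=.061,level=.028,bubble=.073))
blue("w7",(.06,.085))
c,im=bub("w7");print("level centre px",c,"knob",proj("wrist",[.5225,.1007,.072],viewer.calibration("wrist")))
x,y=np.int32(c);x=min(max(x,80),560);cr=im[max(0,y-60):y+60,x-80:x+80];save("w7c.png",cv2.cvtColor(cv2.resize(cr,None,fx=5,fy=5,interpolation=cv2.INTER_CUBIC)[:600,:800],cv2.COLOR_BGR2RGB))
cal,_,d,_,_=pickle.load(open("w7.pkl","rb"))
hsv=cv2.cvtColor(im,cv2.COLOR_BGR2HSV);ys,xs=np.mgrid[0:240:2,200:440:2];P=np.array([atdepth("wrist",(u,v),d[v,u],cal) for u,v in zip(xs.ravel(),ys.ravel())])
P=P[(P[:,2]>.067)&(P[:,2]<.078)&(np.linalg.norm(P[:,:2]-[.5225,.1007],axis=1)<.04)];print("knob top",len(P),cv2.minEnclosingCircle(P[:,:2].astype(np.float32)),np.median(P[:,2]))
E
```

```text
level [310.5 221.1] 0.56 surf [ 0.4977 -0.0337  0.0724] atz [ 0.4983 -0.0438  0.028 ]
knob [367.1   1.5] 0.75 surf [0.52   0.097  0.0739] atz [0.5212 0.1003 0.061 ]Traceback (most recent call last):
  File "<stdin>", line 2, in <module>
  File "look.py", line 8, in look
    out[n]=[(np.array(r["pixel"]),r["conf"]) for r in pinpoint("wrist",n)][:3]
                                                      ~~~~~~~~^^^^^^^^^^^
ValueError: it knows: guard, hub, knob, level, place, punch, roll, spare_roll, stand, tape_gun, tray, tumbler
```

View pics/w7.png

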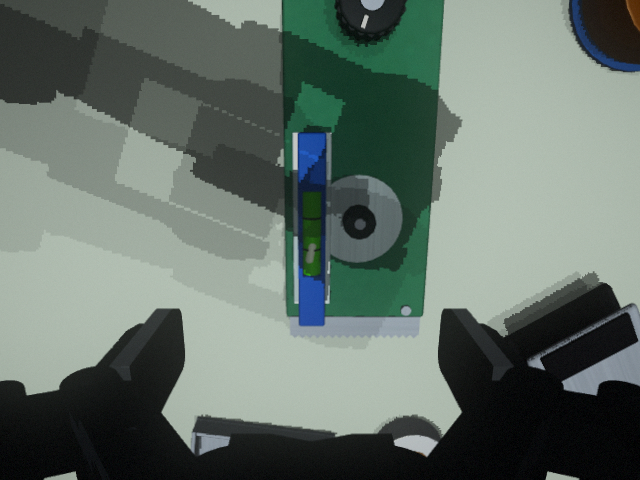

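The level stands on the deck along its left side, at (312,230). The bubble is at (312,254), beyond the lower line (vial rows 190–275, lines at about 218 and 250), so the screw end is low as expected. The knob is at (370,5). I move over it now.

Call:
move_arm:
  plan: "0.046 0.0114 0 0 0 0 0.085;0.046 0.0114 0 0 0 0 0.085;0.046 0.0114 0 0 0 0 0.085;0 0 0.02 0 0 -0.157 0.085;0 0 0.02 0 0 -0.157 0.085;0 0 0.02 0 0 -0.157 0.085;0 0 0.02 0 0 -0.157 0.085;0 0 0.01 0 0 -0.157 0.085;0 0 0 0 0 0 0.085;0 0 0 0 0 0 0.085"

```text
time_s: 18.3
position: [0.5228, 0.1006, 0.1134]
tool_rot: [[-0.757, 0.653, 0.001], [0.653, 0.757, 0.0], [-0.0, 0.0, -1.0]]
ft_force: [0.6, 0.5, 0.3]
grip_width: 0.0849
gripper_force: 0.0
```

```bash
python3 - <<'E'
from bub import *
look("w8",["knob"],dict(knob=.061))
cal,_,d,p,R=pickle.load(open("w8.pkl","rb"));ys,xs=np.mgrid[0:480:2,0:640:2];P=np.array([atdepth("wrist",(u,v),d[v,u],cal) for u,v in zip(xs.ravel(),ys.ravel())])
P=P[(P[:,2]>.067)&(P[:,2]<.078)&(np.linalg.norm(P[:,:2]-[.522,.1005],axis=1)<.035)];c,r=cv2.minEnclosingCircle(P[:,:2].astype(np.float32));print("knob top",len(P),c,r,np.median(P[:,2]))
s=env.observe();print(s["q"],"tool d",s["tool_rot"][:2,:2].T@(np.array(c)-s["position"][:2]))
E
```

```text
knob [309.4 268.1] 0.65 surf [0.5193 0.1032 0.0738] atz [0.5226 0.1003 0.061 ]
18.3 [0.5228 0.1006 0.1134]
cam [0.4715 0.1451 0.2571]
knob top 1463 (0.5232830047607422, 0.09976966679096222) 0.021216630935668945 0.07307041113250251
[ -1.8636  26.7784  87.596    0.0011  65.5718 -51.144 ] tool d [-0.0009 -0.0003]
```

Call:
move_arm:
  plan: "-0.0005 0 0.04 0 0 0 0.085;0 0 0.025 0 0 0 0.085;0 0 0.007 0 0 0 0.085;0 0 0 0 0 0 0.03;0 0 0 0 0 0 0.03;0 0 0 0 0 0 0.03;0 0 0 0 0 0 0.03;0 0 0 0 0 0 0.03"
  grip_force: 50

```text
time_s: 19.4
position: [0.5226, 0.0993, 0.0425]
tool_rot: [[-0.759, 0.651, 0.0], [0.651, 0.759, -0.002], [-0.001, -0.001, -1.0]]
ft_force: [-5.1, -6.1, 10.3]
grip_width: 0.0375
gripper_force: 49.4
```

Call:
move_arm:
  plan: "0 0 0 0 0 0.18 0.03;0 0 0 0 0 0.18 0.03;0 0 0 0 0 0.18 0.03;0 0 0 0 0 0.18 0.03;0 0 0 0 0 0.18 0.03;0 0 0 0 0 0.18 0.03;0 0 0 0 0 0.18 0.03;0 0 0 0 0 0.18 0.03;0 0 0 0 0 0.18 0.03;0 0 0 0 0 0.18 0.03;0 0 0 0 0 0 0.03;0 0 0 0 0 0 0.03"

```text
time_s: 20.9
position: [0.5222, 0.0994, 0.0424]
tool_rot: [[0.806, 0.591, -0.001], [0.591, -0.806, -0.002], [-0.002, 0.001, -1.0]]
ft_force: [-6.9, -6.5, 11.4]
grip_width: 0.0381
gripper_force: 49.6
```

```bash
python3 - <<'E'
from bub import *
s=env.observe();print(s["q"],s["ft_force"],s["wrist_torque"])
for cam in("top","scene"):
    im,d=viewer.get_image(cam);print(cam,proj(cam,[.4997,-.042,.073]));
    x,y=np.int32(proj(cam,[.4997,-.042,.073]));save("k9"+cam+".png",cv2.resize(im[y-20:y+20,x-25:x+25],None,fx=8,fy=8,interpolation=cv2.INTER_CUBIC))
a=cv2.imread("pics/k9top.png");b=cv2.imread("pics/k9scene.png")
look("w9",[])
cal=viewer.calibration("wrist");print(proj("wrist",[.4997,-.042,.073],cal))
c=cv2.imread("pics/w9.png");cv2.imwrite("pics/m9.png",np.hstack([a,b,cv2.resize(c,(400,320))])[:, :1200]);
cv2.imwrite("pics/m9.png",cv2.resize(cv2.imread("pics/m9.png"),(800,213)))
# also deck plane slope from scene depth
E
```

```text
[-1.9523 32.4223 92.0712 -0.1069 55.5535 51.863 ] [-6.9484 -6.4525 11.4317] [-0.8201  1.2639 -0.0983]
top [339.8882 263.6301]
scene [310.8586 217.4791]
21.0 [0.5222 0.0994 0.0424]
cam [0.5775 0.1399 0.1861]
[582.6193 601.2577]
```

View pics/m9.png

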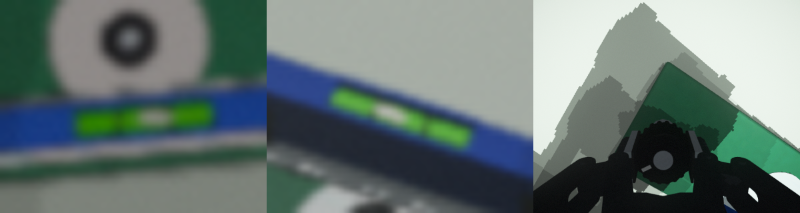

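At 1.8 rad turned, the bubble in the top crop (155,117) is about 4 mm towards the pivot end of the vial centre (145), which matches the prediction. About 0.93 rad remains.

Call:
move_arm:
  plan: "0 0 0 0 0 0.186 0.03;0 0 0 0 0 0.186 0.03;0 0 0 0 0 0.186 0.03;0 0 0 0 0 0.186 0.03;0 0 0 0 0 0.186 0.03;0 0 0 0 0 0 0.03;0 0 0 0 0 0 0.06;0 0 0 0 0 0 0.085;0 0 0 0 0 0 0.085;0 0 -0.04 0 0 0 0.085;0 0 -0.06 0 0 0 0.085;0 0 -0.06 0 0 0 0.085"

```text
time_s: 22.55
position: [0.5227, 0.1003, 0.2028]
tool_rot: [[0.956, -0.293, -0.0], [-0.293, -0.956, 0.0], [-0.0, 0.0, -1.0]]
ft_force: [0.2, -0.2, 0.6]
grip_width: 0.0852
gripper_force: 0.0
```

Call:
move_arm:
  plan: "-0.0167 0.0476 0 0 0 0 0.085;-0.0167 0.0476 0 0 0 0 0.085;-0.0167 0.0476 0 0 0 0 0.085;0 0 0 0 0 0 0.085;0 0 0 0 0 0 0.085"

```text
time_s: 23.18
position: [0.4336, -0.0215, 0.2012]
tool_rot: [[0.956, -0.293, 0.001], [-0.293, -0.956, 0.0], [0.001, -0.0, -1.0]]
ft_force: [0.4, -0.3, -0.8]
grip_width: 0.0849
gripper_force: 0.0
```

```bash
python3 - <<'E'
from bub import *
look("w10",["level"],dict(level=.028))
blue("w10",(.06,.085))
cal,_,d,p,R=pickle.load(open("w10.pkl","rb"));im=cv2.imread("pics/w10.png");hsv=cv2.cvtColor(im,cv2.COLOR_BGR2HSV)
c=proj("wrist",[.4997,-.042,.073],cal);print(c)
# sample along the vial axis
a=np.deg2rad(94.4);ex=np.array([np.cos(a),np.sin(a),0]);ez=np.array([ex[1],-ex[0],0])
W=np.zeros((60,160,3),np.uint8)
mx=np.zeros((60,160),np.float32);my=mx.copy()
for i in range(60):
    for j in range(160):
        mx[i,j],my[i,j]=proj("wrist",np.array([.4997,-.042,.073])+ex*(j-80)*.0005+ez*(i-30)*.0005,cal)
W=cv2.remap(im,mx,my,cv2.INTER_LINEAR);cv2.imwrite("pics/vial10.png",cv2.resize(W,(800,300),interpolation=cv2.INTER_CUBIC))
cv2.imwrite("pics/v10.png",np.vstack([cv2.resize(W,(640,240),interpolation=cv2.INTER_CUBIC),cv2.resize(im,(480,360)).copy() if 0 else cv2.copyMakeBorder(cv2.resize(im,(440,330)),0,0,0,200,cv2.BORDER_CONSTANT)]))
E
```

```text
level [313.5 119.4] 0.62 surf [ 0.4992 -0.0427  0.074 ] atz [ 0.4993 -0.0429  0.028 ]
23.175 [ 0.4336 -0.0215  0.2012]
cam [ 0.4988 -0.0413  0.345 ]
1 [ 213   65  208  107 6505] top z 0.07378920814003537 ((0.49906083941459656, -0.0438150018453598), (0.018063083291053772, 0.12976954877376556), 4.593385219573975)
3 [ 18 369  37  27 635] [0.0359 0.0502 0.0614]
[312.2376 118.9639]
```

View pics/v10.png

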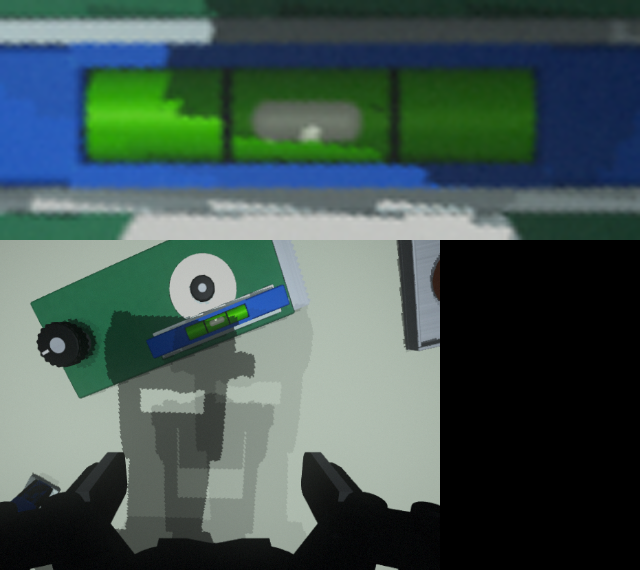

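The rectified vial shows the bubble spanning 252–362 (middle 307) between lines at 228 and 394 (middle 311), so it is about 0.5 mm off centre. The knob is released. Next I shut the fingers and go above the middle of the level.

Call:
move_arm:
  plan: "0.0346 0.0011 0 0 0 0 0;0.0345 0.0011 0 0 0 0 0;0 0 0.05 0 0 0 0;0 0 0.04 0 0 0 0;0 0 0.02 0 0 0 0;0 0 0.01 0 0 0 0;0 0 0.004 0 0 0 0;0 0 0 0 0 0 0;0 0 0 0 0 0 0"
  grip_force: 20

```text
time_s: 24.4
position: [0.499, -0.044, 0.0777]
tool_rot: [[0.956, -0.293, 0.001], [-0.293, -0.956, -0.0], [0.001, 0.0, -1.0]]
ft_force: [-0.2, 0.1, 0.9]
grip_width: -0.0
gripper_force: 0.0
```

Call:
move_arm:
  plan: "0 0 0.002 0 0 0 0;0 0 0.001 0 0 0 0;0 0 0.0007 0 0 0 0;0 0 0 0 0 0 0;0 0 0 0 0 0 0"

```text
time_s: 25.02
position: [0.4987, -0.044, 0.0733]
tool_rot: [[0.956, -0.293, 0.0], [-0.293, -0.956, 0.0], [0.0, -0.0, -1.0]]
ft_force: [0.2, -0.1, 0.2]
grip_width: 0.0001
gripper_force: 0.0
```

Call:
move_arm:
  plan: "0 0 0.0006 0 0 0 0;0 0 0 0 0 0 0;0 0 0 0 0 0 0"

```text
time_s: 25.4
position: [0.4987, -0.044, 0.073]
tool_rot: [[0.956, -0.293, 0.0], [-0.293, -0.956, -0.0], [0.0, 0.0, -1.0]]
ft_force: [-2.4, 1.5, 5.5]
grip_width: -0.0002
gripper_force: 2.8
```

Call:
move_arm:
  plan: "0 0 0.0004 0 0 0 0;0 0 0 0 0 0 0;0 0 0 0 0 0 0;0 0 0 0 0 0 0;0 0 0 0 0 0 0;0 0 0 0 0 0 0;0 0 0 0 0 0 0;0 0 0 0 0 0 0"

```text
time_s: 26.4
position: [0.4987, -0.044, 0.073]
tool_rot: [[0.956, -0.293, 0.001], [-0.293, -0.956, -0.0], [0.001, 0.0, -1.0]]
ft_force: [-3.0, 0.5, 10.1]
grip_width: 0.0001
gripper_force: 4.9
```

```bash
python3 - <<'E'
from bub import *
s=env.observe();print(s["ft_force"],s["position"])
mn=[]
im,d=viewer.get_image("top")
a=np.deg2rad(94.4);ex=np.array([np.cos(a),np.sin(a),0]);ez=np.array([ex[1],-ex[0],0])
for cam in("top","scene"):
    im,d=viewer.get_image(cam)
    mx=np.zeros((80,320),np.float32);my=mx.copy()
    for i in range(80):
        for j in range(320): mx[i,j],my[i,j]=proj(cam,np.array([.499,-.044,.073])+ex*(j-160)*.00045+ez*(i-40)*.0006,None if (i==0 and j==0 and not globals().update(C=viewer.calibration(cam))) else C)
    mn.append(cv2.resize(cv2.remap(im,mx,my,cv2.INTER_CUBIC),(800,200)))
save("press.png",np.vstack(mn))
E
```

```text
[-3.0298  0.501  10.0564] [ 0.4987 -0.044   0.073 ]
```

View pics/press.png

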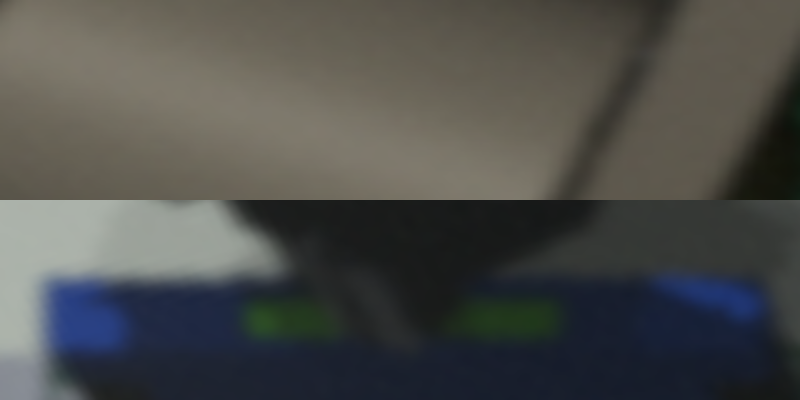

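The fingers press on the middle of the vial, at (400,320) in the scene strip, with a steady 10 N. The level has not moved. I hand in now.

```bash
python3 -c "
from rig import env
print(env.close_job())"
```

```text
the job is handed in; nothing more can be done
None
```

I handed the job in with the fingers pressing on the level at about 10 N; no verdict came back. The roll lies flat in the tray and the level stands along the deck. The bubble was about 0.5 mm off centre before the push, and the fingers then hid it from the camera.

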